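# Find the loose manifold bolt and hold its cap open

### The job

One of the three bolts on the sampling manifold is loose: tap each bolt firmly from above, left, then middle, then right as the robot sees them, and find which one sinks (push it right down; it stays down). Then lift the blue cap of that bolt's station by its yellow tab at least half-way up (45 degrees or more) and finish while still holding it open in the fingers, so that a colleague can inspect the seal. Leave the other two caps shut and do not disturb the things standing and lying around.

Things in the scene. Friction and masses are not known exactly. Their poses are not given: they have to be found in the camera images.
- manifold: Fixed aluminium block 140 (x) x 300 (y) x 50 mm high on a dark foot plate 160 x 320 x 8. Origin: centre of its underside, on the table; z up. Stations at its y = +100 mm (left, as the robot sees it), 0, -100 (right). At each, along its x, robot side first: cap hinge at x = -62 mm, blue cap over a port with a black seal, the cap's yellow tab at -4, the bolt at +45.
- bolt_1: One of three look-alike steel bolts, hex head 28 mm across corners, 12 mm high. Origin: centre of the head's top face, 76 mm above the table; z up. Any bolt may sit at any station. Tight: gives under 1.5 mm at 6 N. The one loose bolt slides down under about 1.5 N, 8 mm to its stop, and stays down. Which one is loose shows only when tapped.
- bolt_2: One of three look-alike steel bolts, hex head 28 mm across corners, 12 mm high. Origin: centre of the head's top face, 76 mm above the table; z up. Any bolt may sit at any station. Tight: gives under 1.5 mm at 6 N. The one loose bolt slides down under about 1.5 N, 8 mm to its stop, and stays down. Which one is loose shows only when tapped.
- bolt_3: One of three look-alike steel bolts, hex head 28 mm across corners, 12 mm high. Origin: centre of the head's top face, 76 mm above the table; z up. Any bolt may sit at any station. Tight: gives under 1.5 mm at 6 N. The one loose bolt slides down under about 1.5 N, 8 mm to its stop, and stays down. Which one is loose shows only when tapped.
- cap_left: Blue hinged cap of the left station: plate 70 x 46 x 8 mm, top 59 mm above the table when shut. Origin on the hinge axis, 54 mm above the table; x from hinge to free edge (away from the robot), y the hinge line, z up when shut. The free edge lifts up and back towards the robot; tilt of z = opening, 0 shut, stop 1.3 rad. It springs shut if let go; 1 to 2 N at the tab lift it.
- cap_left_tab (a point): Centre of the left cap's round yellow tab: a disc 22 mm in diameter, 12 mm thick, flat faces looking along the hinge line (pinch it there). It lies 58 mm from the hinge along the cap's x and 31 mm above it along the cap's z (26 mm over the plate's top), 85 mm above the table when shut. A pinched disc can turn between the fingers as the cap swings.
- cap_middle: Blue hinged cap of the middle station: plate 70 x 46 x 8 mm, top 59 mm above the table when shut. Origin on the hinge axis, 54 mm above the table; x from hinge to free edge (away from the robot), y the hinge line, z up when shut. The free edge lifts up and back towards the robot; tilt of z = opening, 0 shut, stop 1.3 rad. It springs shut if let go; 1 to 2 N at the tab lift it.
- cap_middle_tab (a point): Centre of the middle cap's round yellow tab: a disc 22 mm in diameter, 12 mm thick, flat faces looking along the hinge line (pinch it there). It lies 58 mm from the hinge along the cap's x and 31 mm above it along the cap's z (26 mm over the plate's top), 85 mm above the table when shut. A pinched disc can turn between the fingers as the cap swings.
- cap_right: Blue hinged cap of the right station: plate 70 x 46 x 8 mm, top 59 mm above the table when shut. Origin on the hinge axis, 54 mm above the table; x from hinge to free edge (away from the robot), y the hinge line, z up when shut. The free edge lifts up and back towards the robot; tilt of z = opening, 0 shut, stop 1.3 rad. It springs shut if let go; 1 to 2 N at the tab lift it.
- cap_right_tab (a point): Centre of the right cap's round yellow tab: a disc 22 mm in diameter, 12 mm thick, flat faces looking along the hinge line (pinch it there). It lies 58 mm from the hinge along the cap's x and 31 mm above it along the cap's z (26 mm over the plate's top), 85 mm above the table when shut. A pinched disc can turn between the fingers as the cap swings.
- flask: Bystander: standing amber bottle, 48 mm diameter, 120 mm high; origin at the centre of its underside. To be left alone.
- jar: Bystander: standing white jar, 60 mm diameter, 70 mm high; origin at the centre of its underside. To be left alone.
- filter: Bystander: standing white filter cartridge with a green band, 52 mm diameter, 92 mm high; origin at the centre of its underside. To be left alone.
- cup: Bystander: standing steel cup, 70 mm diameter, 60 mm high; origin at the centre of its underside. To be left alone.
- wrench: Bystander: wrench lying flat on the table; origin at the centre of its underside. To be left alone.
- flange: Bystander: brass ring lying flat, 64 mm diameter, 12 mm high; origin at the centre of its underside. To be left alone.

How it is judged:
By the outcome, as a careful person would: the job done as asked, in the order asked, and still so for the second after the job is handed in, while the arm keeps its last pose, push and grip.
It also fails if it takes over 50 s, if anything falls off the work surface, if the arm or the gripper's body presses on something with over 40 N, if the wrist force passes 120 N, or if a joint passes its speed limit or range.

### The arm

A 7-joint arm with a two-finger parallel gripper is mounted at the origin on the work surface. World frame = base frame: x ahead of the robot, y to its left, z up, the work surface at z = 0. Lengths are in m, angles in rad, forces in N, time in s.
With the tool pointing down it reaches from about 0.425 to 0.925 m from the base axis. Payload 6.8 kg.
Tool frame: the origin (TCP) lies midway between the tips of the shut fingers; the grasp point (between the pads) lies 19 mm behind it (bot.pinch_z is the distance from the TCP to the grasp point, in m); x points along the fingers, y is the direction in which the jaws open and shut, and the axes are right-handed (so a half turn about x gives the same grasp; the last joint's range is limited). The gripper opens to 85 mm and grips with 20 to 120 N. Pads are 22 mm wide; open, the fingers measure 114 mm over their backs; the gripper's body (76 mm by 85 mm) begins 54 mm behind the grasp point. The pads swing forward as they close: fully open they stand 13 mm farther back than shut.
Start: joints at [-1.309, 0.477, 0.022, 1.555, -0.011, 1.109, -0.083], TCP at [0.244, 0.629, 0.194] pointing down, gripper open.
Joint ranges: [-2.96, 2.96], [-0.34, 2.1], [-1.41, 1.46], [0.24, 2.44], [-1.37, 4.51], [0.17, 1.92], [-2.96, 2.96]. Speed limits (rad/s): [2.39, 2.39, 3.14, 3.14, 3.14, 3.14, 3.14].

### API

Orientations are given as a unit quaternion [w, x, y, z].
In Python, from station import bot gives the robot as it stands. The module is installed in compiled form; this text tells all that it offers.
- The arm moves only by the tool step_arm, never from a script. Its argument "plan" is a list of rows, each a list of 6 numbers: the shift along the tool's x, y, z in units of 40 mm (1.0 is 40 mm), then the turn, a rotation vector about the tool's x, y, z in units of 360 degrees (1.0 is 360 degrees). In form: [[dx, dy, dz, ax, ay, az], ...]. A call has 1 to 8 rows; each row shifts and turns the commanded pose from where the row before left it, along the tool's axes as they then stand; what a row does not reach is not made up. A row lasts 1/8 s, in which the tool goes at most 62.5 mm and 10.7 degrees, less where a joint would pass 70% of its speed; a pose out of reach is approached as far as the arm can. A call with a number of a shift or a turn outside -1 to 1 is refused whole. A call with a gripper value outside its range is refused whole. "fingers" is the closure, from -1 (fully open) to 1 (shut), set as the call begins (left out, the last holds). The fingers move at their own pace and stop on an object; "force" is the grip in N (left out, the last holds). Time passes only in rows, so rows that do not move let the fingers close. It gives the time, the measured TCP pose, the force and the opening at its end, in the units of the state.
- bot.get_obs(): the state, without advancing time (a new reading comes with each control period).
- bot.read_camera(name): name is "side" or "top"; returns (picture, depth): 400x640x3 uint8, red, green, blue; 400x640 float32, m along the optical axis (not along the pixel's ray), 0 where there is no reading.
- bot.camera_model(name): a dict with "mtx" (3x3 intrinsics, pixels), "origin" and "rotation" of the camera in the world. Camera axes: x right, y up, looking along -z (the intrinsics and any distortion apply to the point x, -y, -z); pixel columns grow to the right and rows downward; lengths in m; the calibration is good to about 2 mm. A picture is of the moment at which its call begins. camera_model takes no time and is no camera call.
- bot.hand_in(): hands the job in, once; it reports no verdict.
The state is a dict: "t": time; "q": joint angles; "joint_vel": joint speeds; "joint_torque": joint torques, N m; "eef_pos": TCP position; "tool_rot": TCP orientation; "contact_force": force on the tool from outside, world axes, zero at the start; "torque": the same for the moment, N m; "gripper_width": opening from 0.0 (shut) to 1.0 (fully open).
Only numpy, scipy, OpenCV 4.12 (cv2) and the standard library are available. Lean on these libraries where they do the work, as an engineer would, in place of code of your own. Each camera call takes 0.05 s, during which the arm holds its last target.

## Working session

There is one attempt and no reset: what is moved stays moved. The work goes in short steps, Python scripts to look and compute and a tool call to move; the robot and the scene stay as the last step left them, time stands still between calls to the robot, and variables do not carry over. Pictures are saved under pics/ and viewed, and the job is handed in when it is done.

Besides the shell and the picture viewer there is one more tool, called after "Request:" as name([rows], argument=value, ...), one row to a line, values as JSON. step_arm: Moves the arm, as the interface text tells. Shifts and turns lie within -1 to 1; 1 stands for 40 mm of shift or 360 degrees of turn. Its arguments: {"type":"object","properties":{"plan":{"type":"array"},"fingers":{"type":"number"},"force":{"type":"number"}},"required":["plan"]}

```bash
mkdir -p pics; python3 - <<'E'
from station import bot
import cv2,numpy as np
o=bot.get_obs();print(o)
print(bot.pinch_z)
for n in("side","top"):
    im,d=bot.read_camera(n);cv2.imwrite(f"pics/{n}0.png",im[...,::-1]);np.savez(f"{n}0.npz",im=im,d=d)
    print(n,bot.camera_model(n))
E
```

```text
{'t': 0.0, 'q': array([-1.3090993 ,  0.47777841,  0.02229579,  1.55647864, -0.01145673,
        1.1092904 , -0.0830856 ]), 'joint_vel': array([ 7.93013263e-04,  3.96495631e-04,  1.60782799e-03,  6.12899571e-04,
        4.80428509e-05,  8.64837721e-04, -5.58086786e-04]), 'joint_torque': array([ 6.30623617e-05, -5.96450043e+01,  1.60799470e+00, -2.81205654e+01,
        1.23850303e-02,  9.54504241e-03,  9.36884021e-06]), 'eef_pos': array([0.24372685, 0.6287427 , 0.193428  ]), 'tool_rot': array([ 0.6949951 ,  0.12932385,  0.69512471, -0.13060926]), 'contact_force': array([ 0.11560402,  0.14765684, -0.00974904]), 'torque': array([-0.02007024,  0.01546951, -0.01546524]), 'gripper_width': 1.0001431793350362}
0.0187
side {'mtx': array([[397.58774982,   0.        , 313.68783828],
       [  0.        , 397.58774982, 194.43548024],
       [  0.        ,   0.        ,   1.        ]]), 'origin': array([ 0.53191396, -0.82573331,  0.56821878]), 'rotation': array([ 0.86852115,  0.49463945, -0.02358075, -0.02113684])}
top {'mtx': array([[497.66926605,   0.        , 316.4434747 ],
       [  0.        , 497.66926605, 201.20296534],
       [  0.        ,   0.        ,   1.        ]]), 'origin': array([ 0.37908431, -0.00474003,  1.29965398]), 'rotation': array([-0.70169959, -0.06688289,  0.05619746,  0.70709703])}
```

View pics/side0.png

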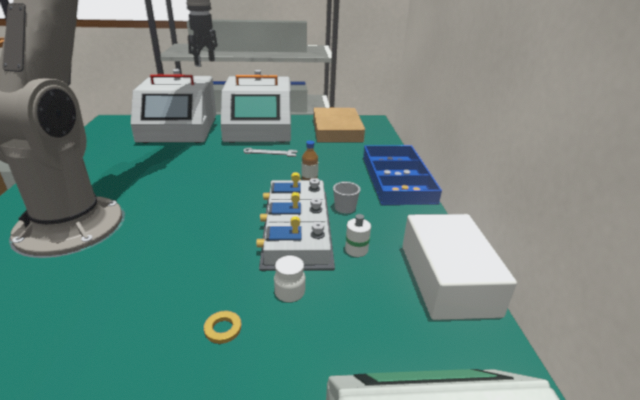

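View pics/top0.png

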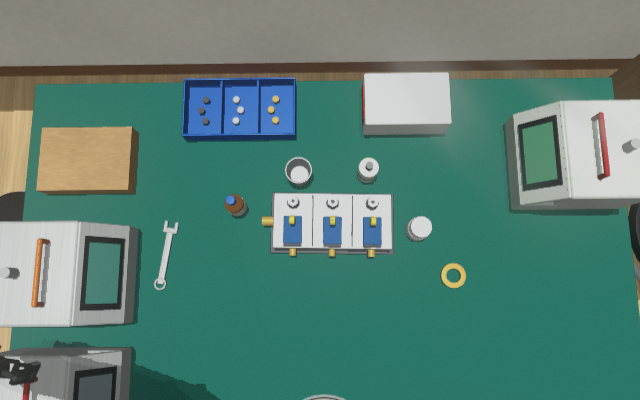

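The side view shows the manifold with yellow tabs near (297,178/199/224) and bolts to their right at (315,184/205/229). In the top view the bolts are at about (293,202), (333,202) and (373,203), and the caps are below them. The gripper is at the far left, bottom.

```bash
cat > h.py <<'E'
import numpy as np,cv2
from scipy.spatial.transform import Rotation as R
from station import bot
def rot(q): return R.from_quat([q[1],q[2],q[3],q[0]])
def cloud(n,d):
    m=bot.camera_model(n);K=m['mtx'];v,u=np.mgrid[:d.shape[0],:d.shape[1]]
    p=np.stack([(u-K[0,2])/K[0,0]*d,-(v-K[1,2])/K[1,1]*d,-d],-1)
    return p@rot(m['rotation']).as_matrix().T+m['origin']
def proj(n,P):
    m=bot.camera_model(n);K=m['mtx'];c=rot(m['rotation']).inv().apply(np.atleast_2d(P)-m['origin'])
    return np.c_[K[0,0]*c[:,0]/-c[:,2]+K[0,2],K[1,1]*c[:,1]/c[:,2]+K[1,2]]
E
python3 - <<'E'
from h import *
for n in("top","side"):
    z=np.load(n+"0.npz");P=cloud(n,z['d']);im=z['im']
    hsv=cv2.cvtColor(im,cv2.COLOR_RGB2HSV)
    h,s,v=[hsv[...,i].astype(int) for i in range(3)]
    roi=(abs(P[...,0]-.6)<.2)&(abs(P[...,1])<.3)
    if n=="top": print("table z",np.median(P[260:300,200:240,2]))
    for nm,mk in(("yellow",(abs(h-24)<8)&(s>130)&(v>90)&(P[...,2]>.03)),("blue",(abs(h-108)<12)&(s>130)&(abs(P[...,2]-.059)<.012)),("boltz",(P[...,2]>.066)&(P[...,2]<.09)&(s<70)),("top50",(abs(P[...,2]-.05)<.006)&(s<70)),("tall",(P[...,2]>.085))):
        k,l,st,c=cv2.connectedComponentsWithStats((mk&roi).astype(np.uint8))
        for i in range(1,k):
            if st[i,4]>=12:
                q=P[l==i];print(n,nm,st[i,4],c[i].round(1),"med",np.median(q,0).round(4),"min",q.min(0).round(3),"max",q.max(0).round(3))
E
```

```text
table z 0.0006359383926902717
top yellow 12 [291.5 217. ] med [0.5528 0.0741 0.0947] min [0.55 0.07 0.09] max [0.556 0.078 0.099]
top yellow 35 [332.2 220.5] med [ 0.5421 -0.0248  0.0953] min [ 0.535 -0.03   0.091] max [ 0.552 -0.02   0.1  ]
top yellow 36 [372.8 220.6] med [ 0.5411 -0.1245  0.0941] min [ 0.534 -0.13   0.073] max [ 0.551 -0.119  0.099]
top yellow 19 [291.9 221.4] med [0.5423 0.073  0.0941] min [0.538 0.069 0.081] max [0.547 0.078 0.098]
top blue 386 [292.  230.7] med [0.5222 0.0751 0.0596] min [0.494 0.055 0.053] max [0.561 0.096 0.066]
top blue 392 [331.9 231.6] med [ 0.519  -0.0249  0.0595] min [ 0.491 -0.046  0.053] max [ 0.557 -0.002  0.068]
top blue 406 [371.3 231.8] med [ 0.518  -0.122   0.0593] min [ 0.49  -0.146  0.052] max [ 0.554 -0.102  0.067]
top boltz 391 [401.  124.1] med [ 0.7895 -0.2028  0.0854] min [ 0.786 -0.3    0.066] max [ 0.8   -0.111  0.09 ]
top boltz 273 [368.3 167.8] med [ 0.6783 -0.1178  0.0703] min [ 0.656 -0.143  0.066] max [ 0.707 -0.095  0.09 ]
top boltz 87 [292.5 201.1] med [0.5955 0.0741 0.0761] min [0.583 0.062 0.069] max [0.609 0.085 
[... 3991 characters left out ...]
 [ 0.503 -0.273  0.044] max [ 0.557 -0.243  0.056]
side tall 125 [309.6 148.5] med [0.5929 0.2145 0.1021] min [0.576 0.205 0.085] max [0.608 0.23  0.122]
side tall 49 [295.  175.8] med [0.5477 0.0715 0.0906] min [0.537 0.066 0.085] max [0.558 0.081 0.097]
side tall 56 [294.9 195.7] med [ 0.5457 -0.0294  0.0921] min [ 0.536 -0.034  0.085] max [ 0.555 -0.018  0.098]
side tall 56 [359.  217.5] med [ 0.6815 -0.1213  0.0914] min [ 0.674 -0.128  0.085] max [ 0.691 -0.11   0.094]
side tall 390 [423.3 245. ] med [ 0.7934 -0.2223  0.0896] min [ 0.788 -0.299  0.085] max [ 0.8   -0.113  0.093]
side tall 65 [294.4 219.6] med [ 0.5418 -0.1294  0.0925] min [ 0.533 -0.134  0.085] max [ 0.552 -0.118  0.098]
```

```bash
cat >> h.py <<'E'
TH=-0.022
def Rdes(tilt=0.):  # columns x(down),y(jaw),z ; jaws along manifold y
    a=R.from_euler('z',TH)
    M=np.array([[0,0,1],[0,1,0],[-1,0,0]]).astype(float)  # x->-Z, y->+Y, z->+X
    return a*R.from_euler('y',tilt)*R.from_matrix(M)
def go(target,Rd=None):
    o=bot.get_obs();Rc=rot(o['tool_rot']);Rd=Rd or Rdes()
    print('t',round(o['t'],2),'p',o['eef_pos'].round(4),'F',o['contact_force'].round(2),'w',round(o['gripper_width'],3))
    print('shift40 in current tool',(Rc.inv().apply(np.array(target)-o['eef_pos'])/.04).round(3),' in desired tool',(Rd.inv().apply(np.array(target)-o['eef_pos'])/.04).round(3))
    print('turn/360 tool',((Rc.inv()*Rd).as_rotvec()/2/np.pi).round(4))
E
python3 - <<'E'
from h import *
o=bot.get_obs();print(rot(o['tool_rot']).as_matrix().round(3))
go([.596,.074,.15])
E
```

```text
[[-0.     0.361  0.932]
 [-0.002  0.932 -0.361]
 [-1.    -0.002  0.   ]]
t 0.1 p [0.2438 0.6288 0.1935] F [ 0.34  0.49 -0.02] w 0.998
shift40 in current tool [ 1.106 -9.749 13.223]  in desired tool [  1.089 -13.674   9.108]
turn/360 tool [-0.0553 -0.      0.0003]
```

Request:
step_arm([
  [-1, 0, 0, 0, 0, 0],
  [-1, 0, 0, 0, 0, 0],
  [0, 0, 0, -0.0185, 0, 0],
  [0, 0, 0, -0.0185, 0, 0],
  [0, 0, 0, -0.0185, 0, 0],
  [0, -1, 0.67, 0, 0, 0],
  [0, -1, 0.67, 0, 0, 0],
  [0, -1, 0.67, 0, 0, 0],
], fingers=1, force=30)

```text
t: 1.1
eef_pos: [0.3225, 0.5061, 0.2739]
tool_rot: [0.707, 0.007, 0.707, -0.008]
contact_force: [-0.1, 0.6, 0.8]
gripper_width: -0.001
```

Request:
step_arm([
  [0, -1, 0.67, 0, 0, 0],
  [0, -1, 0.67, 0, 0, 0],
  [0, -1, 0.67, 0, 0, 0],
  [0, -1, 0.67, 0, 0, 0],
  [0, -1, 0.67, 0, 0, 0],
  [0, -1, 0.67, 0, 0, 0],
  [0, -1, 0.67, 0, 0, 0],
  [0, 0, 0, 0, 0, 0],
])

```text
t: 2.1
eef_pos: [0.5054, 0.2191, 0.2742]
tool_rot: [0.707, 0.01, 0.707, -0.011]
contact_force: [-0.9, 0.5, -0.2]
gripper_width: 0.001
```

```bash
python3 -c "
from h import *
go([.596,.074,.13])"
```

```text
t 2.1 p [0.5054 0.2191 0.2742] F [-0.88  0.55 -0.25] w 0.001
shift40 in current tool [ 3.612 -3.553  2.367]  in desired tool [ 3.605 -3.576  2.344]
turn/360 tool [-0.0011  0.0001  0.0003]
```

Request:
step_arm([
  [0, -0.89, 0.59, -0.001, 0, 0],
  [0, -0.89, 0.59, 0, 0, 0],
  [0, -0.89, 0.59, 0, 0, 0],
  [0, -0.89, 0.59, 0, 0, 0],
  [1, 0, 0, 0, 0, 0],
  [1, 0, 0, 0, 0, 0],
  [1, 0, 0, 0, 0, 0],
  [0, 0, 0, 0, 0, 0],
])

```text
t: 3.1
eef_pos: [0.5925, 0.0807, 0.1512]
tool_rot: [0.705, 0.004, 0.71, -0.005]
contact_force: [0.5, 0.9, 0.4]
gripper_width: 0.0
```

```bash
python3 -c "
from h import *
go([.596,.074,.084])
im,d=bot.read_camera('side');cv2.imwrite('pics/s1.png',cv2.resize(im[130:300,200:440,::-1],None,fx=3,fy=3))"
```

```text
t 3.1 p [0.5925 0.0807 0.1512] F [0.48 0.94 0.41] w 0.0
shift40 in current tool [ 1.68  -0.164  0.102]  in desired tool [ 1.681 -0.166  0.091]
turn/360 tool [ 0.0014 -0.0011  0.0002]
```

View pics/s1.png

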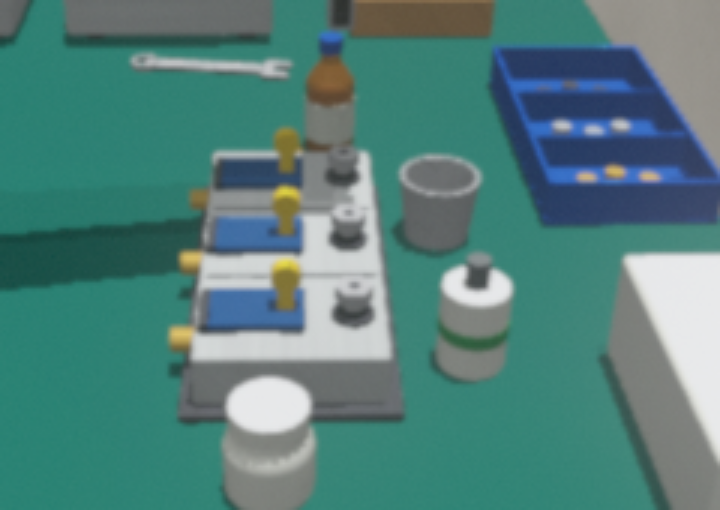

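```bash
python3 -c "
from h import *
o=bot.get_obs();print(o['eef_pos'],proj('side',[o['eef_pos'],[.596,.074,.076]]),proj('side',[[.6815,-.12,.092]]))
im,d=bot.read_camera('side');cv2.imwrite('pics/s2.png',im[...,::-1])
go([.596,.074,.084])
"
```

```text
[0.59445594 0.08072518 0.15365458] [[313.55866013 151.87116428]
 [313.71304487 180.45701635]] [[358.82669227 216.63434661]]
t 3.2 p [0.5959 0.0807 0.1552] F [0.1  0.31 0.21] w 0.002
shift40 in current tool [ 1.781 -0.168  0.005]  in desired tool [ 1.781 -0.167  0.007]
turn/360 tool [ 0.0013  0.0001 -0.0001]
```

View pics/s2.png

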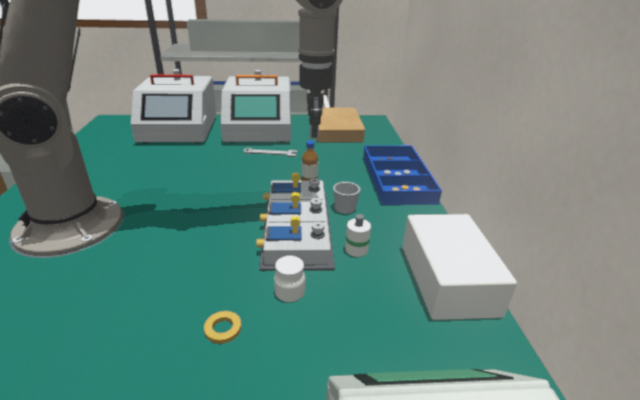

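```bash
python3 -c "
from h import *
for n in('side','top'):
    im,d=bot.read_camera(n);P=cloud(n,d)
    o=bot.get_obs();print(n,o['t'],o['eef_pos'].round(4))
    m=(abs(P[...,0]-.596)<.06)&(abs(P[...,1]-.08)<.06)&(P[...,2]>.105)&(P[...,2]<.3)
    q=P[m];print(m.sum(),q[:,2].min() if len(q) else 0)
    for z in np.arange(.11,.3,.02):
        s=q[abs(q[:,2]-z)<.01]
        if len(s):print(z.round(3),len(s),s.min(0).round(3),s.max(0).round(3))
    if n=='side':
        for r in range(128,146):print(r,d[r,310:320].round(2), P[r,314].round(3))
    else: cv2.imwrite('pics/t3.png',im[...,::-1])
"
```

```text
side 3.25 [0.5966 0.0807 0.1561]
511 0.19280550190539536
0.19 21 [0.585 0.071 0.193] [0.604 0.078 0.2  ]
0.21 71 [0.584 0.064 0.2  ] [0.606 0.077 0.22 ]
0.23 51 [0.582 0.052 0.22 ] [0.606 0.089 0.24 ]
0.25 74 [0.578 0.034 0.24 ] [0.611 0.067 0.26 ]
0.27 107 [0.578 0.02  0.261] [0.611 0.074 0.28 ]
0.29 187 [0.576 0.02  0.28 ] [0.614 0.096 0.3  ]
128 [0.96 0.95 0.95 0.95 0.95 0.95 0.95 0.95 0.95 0.96] [0.594 0.072 0.22 ]
129 [0.95 0.96 0.   0.95 0.95 0.95 0.95 0.95 0.96 0.95] [0.593 0.066 0.22 ]
130 [0.95 0.96 0.95 0.95 0.95 0.95 0.95 0.95 0.96 1.41] [0.593 0.067 0.217]
131 [0.96 0.96 0.95 0.95 0.95 0.95 0.95 0.95 0.96 1.41] [0.593 0.067 0.215]
132 [0.96 0.96 0.95 0.96 0.95 0.95 0.95 0.95 0.96 1.41] [0.594 0.069 0.211]
133 [0.96 0.96 0.95 0.95 0.96 0.96 0.95 0.95 0.96 1.42] [0.594 0.072 0.207]
134 [0.96 0.96 0.96 0.96 0.96 0.96 0.96 0.95 0.96 1.42] [0.594 0.07  0.206]
135 [0.96 0.96 0.95 0.95 0.96 0.96 0.96 0.96 0.96 1.42] [0.594 0.07  0.203]
136 [0.97 0.97 0.96 0.96 0.96 0.96 0.96 0.96 0.97 1.42] [0.594 0.068 0.201]
137 [0.97 0.97 0.97 0.97 0.97 0.97 0.97 0.97 0.97 1.43] [0.594 0.077 0.195]
138 [1.47 0.97 0.97 0.97 0.96 0.97 0.97 0.97 1.43 1.43] [0.594 0.072 0.194]
139 [1.45 1.46 1.45 1.46 1.46 1.46 1.46 1.43 1.43 1.43] [ 0.626  0.532 -0.001]
140 [1.45 1.45 1.45 1.45 1.45 1.45 1.45 1.43 1.43 1.43] [ 0.625  0.521 -0.   ]
141 [1.13 1.14 1.13 1.44 1.44 1.44 1.44 1.43 1.43 1.43] [0.625 0.509 0.001]
142 [1.13 1.13 1.13 1.13 1.43 1.43 1.43 1.43 1.43 1.44] [0.624 0.498 0.001]
143 [1.13 1.12 1.13 1.13 1.42 1.42 1.42 1.43 1.43 1.43] [0.624 0.489 0.002]
144 [1.12 1.12 1.12 1.13 1.41 1.41 1.43 1.41 1.42 1.42] [0.623 0.48  0.002]
145 [1.12 1.12 1.13 1.13 1.41 1.41 1.41 1.41 1.41 1.41] [0.622 0.469 0.003]
top 3.3 [0.5969 0.0805 0.1564]
115 0.2570825625905384
0.25 1 [0.583 0.037 0.257] [0.583 0.037 0.257]
0.27 14 [0.583 0.028 0.268] [0.607 0.038 0.28 ]
0.29 100 [0.582 0.021 0.28 ] [0.608 0.038 0.3  ]
```

View pics/t3.png

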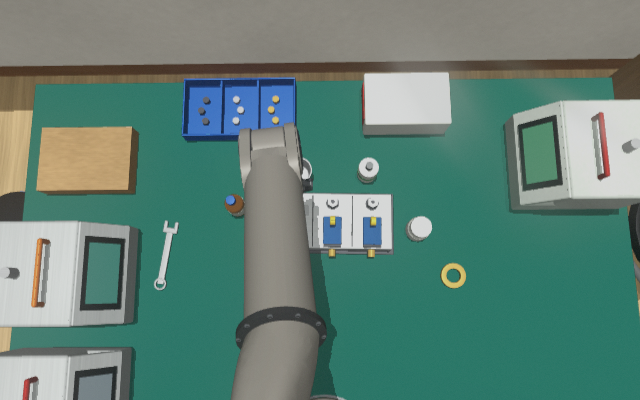

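Request:
step_arm([
  [0, -0.16, 0, 0.001, 0, 0],
  [0, 0, 0, 0, 0, 0],
  [0, 0, 0, 0, 0, 0],
])

```text
t: 3.68
eef_pos: [0.5956, 0.0734, 0.1548]
tool_rot: [0.707, 0.008, 0.707, -0.008]
contact_force: [-0.4, 0.2, 0.9]
gripper_width: -0.001
```

```bash
cat >> h.py <<'E'
def tip(save=None):
    o=bot.get_obs();im,d=bot.read_camera('side');P=cloud('side',d);x,y,z=o['eef_pos']
    if save: cv2.imwrite(save,im[...,::-1])
    m=(abs(P[...,0]-x)<.03)&(abs(P[...,1]-y)<.04)&(P[...,2]>.105)&(P[...,2]<.3)
    q=P[m];lo=q[q[:,2]<q[:,2].min()+.02]
    print('eef',o['eef_pos'].round(4),'tip zmin',q[:,2].min().round(4),'lo 20mm x',lo[:,0].min().round(4),lo[:,0].max().round(4),'y',lo[:,1].min().round(4),lo[:,1].max().round(4))
E
python3 -c "
from h import *
tip();go([.596,.074,.084])
print(bot.get_obs()['q'])
"
```

```text
eef [0.5956 0.0734 0.1548] tip zmin 0.1927 lo 20mm x 0.584 0.6057 y 0.0567 0.0703
t 3.73 p [0.5955 0.0735 0.1547] F [-0.02 -0.8  -0.28] w 0.002
shift40 in current tool [1.766 0.012 0.011]  in desired tool [1.766 0.012 0.012]
turn/360 tool [ 0.0001  0.0001 -0.    ]
[-0.4293901   0.40051542  0.26345883  1.79615914 -0.12438193  0.96064093
  1.4351606 ]
```

```bash
python3 -c "
from h import *
im,d=bot.read_camera('side');c=im[60:200,260:380,::-1];cv2.imwrite('pics/s4.png',cv2.resize(c,None,fx=5,fy=4,interpolation=cv2.INTER_NEAREST)[:600])
"
```

```text
(no output)
```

View pics/s4.png

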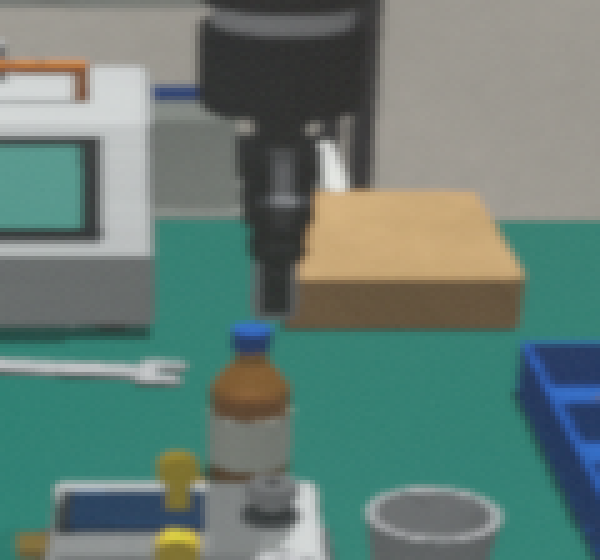

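The side view shows the fingertips about 38 mm higher than the reported TCP. I'll descend in careful steps and compare again, using contact force to settle it.

Request:
step_arm([
  [0.5, 0, 0, 0, 0, 0],
  [0.5, 0, 0, 0, 0, 0],
  [0.35, 0, 0, 0, 0, 0],
  [0, 0, 0, 0, 0, 0],
  [0, 0, 0, 0, 0, 0],
])

```text
t: 4.4
eef_pos: [0.5959, 0.0736, 0.101]
tool_rot: [0.707, 0.008, 0.707, -0.007]
contact_force: [-0.4, -0.3, -0.1]
gripper_width: 0.003
```

```bash
python3 -c "
from h import *
tip();go([.596,.074,.084])
im,d=bot.read_camera('side');c=im[60:240,260:380,::-1];cv2.imwrite('pics/s5.png',cv2.resize(c,None,fx=3,fy=3,interpolation=cv2.INTER_CUBIC))
P=cloud('side',d)
for r in range(100,175,5):print(r,P[r,314].round(3))
"
```

```text
eef [0.5959 0.0736 0.101 ] tip zmin 0.1393 lo 20mm x 0.5848 0.6049 y 0.0572 0.0703
t 4.45 p [0.5961 0.0736 0.1012] F [0.66 0.21 0.55] w 0.003
shift40 in current tool [ 0.429  0.01  -0.003]  in desired tool [ 0.429  0.01  -0.002]
turn/360 tool [ 0.0001  0.0002 -0.0001]
100 [0.59  0.037 0.299]
105 [0.59  0.036 0.288]
110 [0.59  0.035 0.277]
115 [0.591 0.036 0.265]
120 [0.591 0.041 0.252]
125 [0.591 0.032 0.243]
130 [0.59  0.022 0.235]
135 [0.59  0.015 0.226]
140 [0.591 0.026 0.209]
145 [0.593 0.045 0.188]
150 [0.594 0.062 0.167]
155 [0.595 0.066 0.152]
160 [0.605 0.201 0.073]
165 [0.605 0.202 0.057]
170 [0.605 0.204 0.04 ]
```

View pics/s5.png

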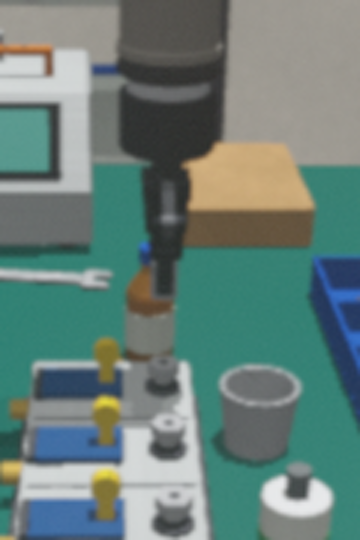

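Same 38 mm offset at both heights, so I'll trust the camera and confirm by touch.

Request:
step_arm([
  [0.5, 0, 0, 0, 0, 0],
  [0.5, 0, 0, 0, 0, 0],
  [0.35, 0, 0, 0, 0, 0],
  [0, 0, 0, 0, 0, 0],
  [0, 0, 0, 0, 0, 0],
])

```text
t: 5.12
eef_pos: [0.5961, 0.0735, 0.0471]
tool_rot: [0.707, 0.008, 0.707, -0.007]
contact_force: [0.5, -0.2, 0.4]
gripper_width: -0.002
```

```bash
python3 -c "
from h import *
go([.596,.074,.038])
im,d=bot.read_camera('side');c=im[110:240,260:380,::-1];cv2.imwrite('pics/s6.png',cv2.resize(c,None,fx=4,fy=4,interpolation=cv2.INTER_CUBIC))
"
```

```text
t 5.12 p [0.5961 0.0735 0.0471] F [ 0.5  -0.21  0.42] w -0.002
shift40 in current tool [ 0.228  0.012 -0.002]  in desired tool [ 0.228  0.012 -0.002]
turn/360 tool [ 0.0001  0.0002 -0.    ]
```

View pics/s6.png

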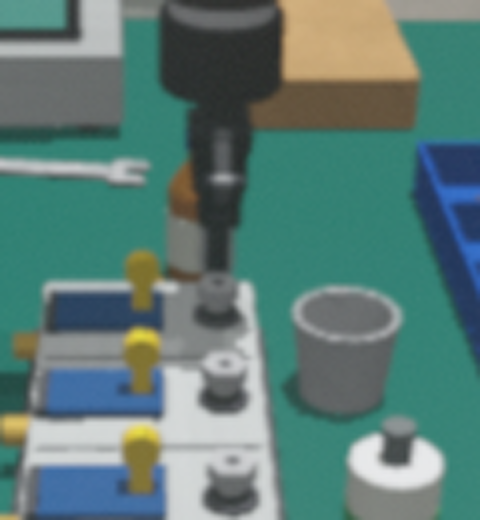

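Request:
step_arm([
  [0.1, 0, 0, 0, 0, 0],
  [0.1, 0, 0, 0, 0, 0],
  [0, 0, 0, 0, 0, 0],
])

```text
t: 5.55
eef_pos: [0.5952, 0.0735, 0.0381]
tool_rot: [0.707, 0.007, 0.707, -0.007]
contact_force: [0.2, 0.7, -1.1]
gripper_width: 0.005
```

Request:
step_arm([
  [0.05, 0, 0, 0, 0, 0],
  [0, 0, 0, 0, 0, 0],
])

```text
t: 5.8
eef_pos: [0.5953, 0.0735, 0.0363]
tool_rot: [0.707, 0.007, 0.707, -0.007]
contact_force: [-0.3, 0.1, -0.0]
gripper_width: 0.0
```

Request:
step_arm([
  [0.05, 0, 0, 0, 0, 0],
  [0, 0, 0, 0, 0, 0],
])

```text
t: 6.05
eef_pos: [0.5954, 0.0735, 0.0342]
tool_rot: [0.707, 0.007, 0.707, -0.007]
contact_force: [-0.2, 0.2, 0.7]
gripper_width: -0.002
```

Request:
step_arm([
  [0.05, 0, 0, 0, 0, 0],
  [0, 0, 0, 0, 0, 0],
])

```text
t: 6.3
eef_pos: [0.5954, 0.0735, 0.0322]
tool_rot: [0.707, 0.007, 0.707, -0.007]
contact_force: [-0.1, 0.5, -0.4]
gripper_width: -0.002
```

Request:
step_arm([
  [0.05, 0, 0, 0, 0, 0],
  [0, 0, 0, 0, 0, 0],
])

```text
t: 6.55
eef_pos: [0.5955, 0.0735, 0.0307]
tool_rot: [0.707, 0.008, 0.707, -0.007]
contact_force: [-2.0, -0.7, 5.4]
gripper_width: 0.003
```

```bash
python3 -c "
from h import *
go([.596,.074,.038])
im,d=bot.read_camera('side');c=im[110:240,260:380,::-1];cv2.imwrite('pics/s7.png',cv2.resize(c,None,fx=4,fy=4,interpolation=cv2.INTER_CUBIC))
"
```

```text
t 6.55 p [0.5955 0.0735 0.0307] F [-2.04 -0.69  5.42] w 0.003
shift40 in current tool [-0.183  0.013  0.013]  in desired tool [-0.183  0.013  0.013]
turn/360 tool [ 0.0001 -0.     -0.    ]
```

View pics/s7.png

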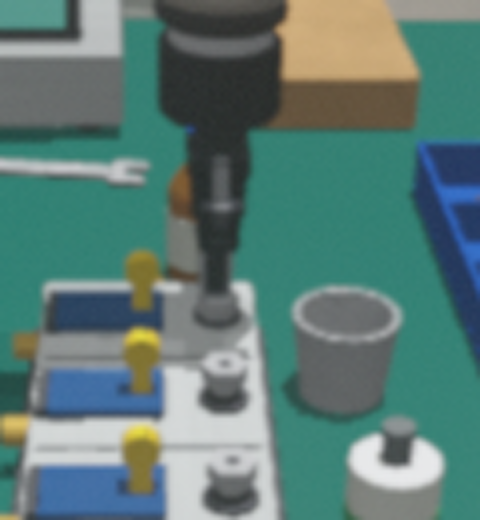

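Request:
step_arm([
  [0.04, 0, 0, 0, 0, 0],
  [0, 0, 0, 0, 0, 0],
])

```text
t: 6.85
eef_pos: [0.5955, 0.0735, 0.0298]
tool_rot: [0.707, 0.008, 0.707, -0.007]
contact_force: [-3.4, 0.1, 12.7]
gripper_width: -0.001
```

Request:
step_arm([
  [-1, 0, 0, 0, 0, 0],
  [-0.5, 0, 0, 0, 0, 0],
  [0, 0, 0, 0, 0, 0],
])

```text
t: 7.22
eef_pos: [0.5967, 0.0737, 0.0901]
tool_rot: [0.708, 0.008, 0.706, -0.007]
contact_force: [-0.3, -0.4, -0.2]
gripper_width: 0.0
```

```bash
cat >> h.py <<'E'
BX=[(.596,.074),(.594,-.027),(.5915,-.1265)]
def bolts(save):
    im,d=bot.read_camera('side');P=cloud('side',d)
    for b in BX:
        m=(np.hypot(P[...,0]-b[0],P[...,1]-b[1])<.014)&(P[...,2]>.056)&(P[...,2]<.09)
        z=np.sort(P[m][:,2]);print(b,len(z),'z80%',np.percentile(z,80).round(4),'z60',np.percentile(z,60).round(4))
    c=im[110:250,250:390,::-1];cv2.imwrite(save,cv2.resize(c,None,fx=4,fy=4,interpolation=cv2.INTER_CUBIC))
E
python3 -c "
from h import *
bolts('pics/s8.png')
go([.594,-.027,.08])
"
```

```text
(0.596, 0.074) 71 z80% 0.0686 z60 0.0679
(0.594, -0.027) 111 z80% 0.0766 z60 0.0758
(0.5915, -0.1265) 144 z80% 0.0769 z60 0.0755
t 7.28 p [0.5956 0.0736 0.0888] F [-0.82  0.13 -0.69] w 0.0
shift40 in current tool [ 0.22  -2.516  0.012]  in desired tool [ 0.221 -2.516  0.015]
turn/360 tool [ 0.0001  0.0001 -0.0001]
```

View pics/s8.png

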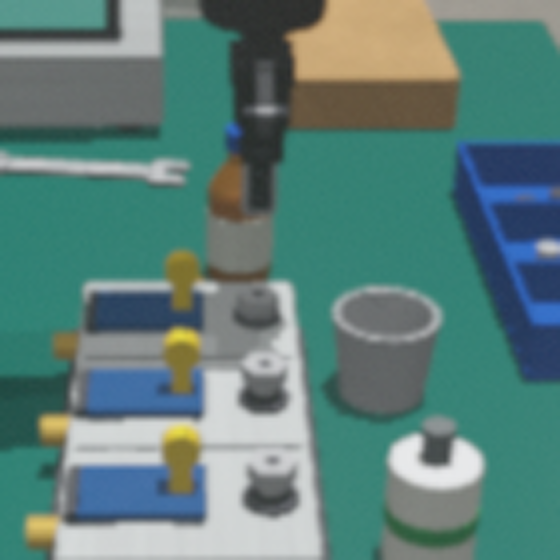

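The left bolt has sunk: its top is at 0.068 m and the other two are at 0.076 m. I'll still tap the middle and right bolts, as the task asks.

Request:
step_arm([
  [0, -0.8, 0, 0, 0, 0],
  [0, -0.8, 0, 0, 0, 0],
  [0, -0.92, -0.03, 0, 0, 0],
  [0.5, 0, 0, 0, 0, 0],
  [0.4, 0, 0, 0, 0, 0],
  [0.2, 0, 0, 0, 0, 0],
  [0.1, 0, 0, 0, 0, 0],
  [0, 0, 0, 0, 0, 0],
])

```text
t: 8.28
eef_pos: [0.5922, -0.0269, 0.0407]
tool_rot: [0.707, 0.007, 0.707, -0.007]
contact_force: [0.2, -0.2, 1.3]
gripper_width: -0.0
```

```bash
python3 -c "
from h import *
go([.594,-.027,.037])
"
```

```text
t 8.28 p [ 0.5922 -0.0269  0.0407] F [ 0.23 -0.21  1.33] w -0.0
shift40 in current tool [ 0.092 -0.002  0.046]  in desired tool [ 0.092 -0.002  0.046]
turn/360 tool [ 0.0002 -0.     -0.    ]
```

Request:
step_arm([
  [0.06, 0, 0, 0, 0, 0],
  [0, 0, 0, 0, 0, 0],
])

```text
t: 8.52
eef_pos: [0.5927, -0.0271, 0.0391]
tool_rot: [0.708, 0.008, 0.707, -0.007]
contact_force: [0.1, 0.5, 2.9]
gripper_width: 0.002
```

Request:
step_arm([
  [0.04, 0, 0, 0, 0, 0],
  [0, 0, 0, 0, 0, 0],
])

```text
t: 8.78
eef_pos: [0.5928, -0.0271, 0.0379]
tool_rot: [0.708, 0.008, 0.707, -0.007]
contact_force: [-2.5, 1.1, 9.8]
gripper_width: 0.001
```

Request:
step_arm([
  [-1, 0, 0, 0, 0, 0],
  [-0.25, -0.49, 0, 0, 0, 0],
  [0, -1, 0, 0, 0, 0],
  [0, -1, 0.02, 0, 0, 0],
  [0.5, 0, 0, 0, 0, 0],
  [0.4, 0, 0, 0, 0, 0],
  [0.2, 0, 0, 0, 0, 0],
  [0, 0, 0, 0, 0, 0],
])

```text
t: 9.78
eef_pos: [0.5903, -0.1262, 0.042]
tool_rot: [0.707, 0.007, 0.708, -0.007]
contact_force: [0.2, 0.1, -0.3]
gripper_width: 0.0
```

```bash
python3 -c "
from h import *
go([.5915,-.1265,.038])
"
```

```text
t 9.78 p [ 0.5903 -0.1262  0.042 ] F [ 0.16  0.09 -0.27] w 0.0
shift40 in current tool [ 0.099 -0.007  0.031]  in desired tool [ 0.099 -0.007  0.031]
turn/360 tool [ 0.0003 -0.0003 -0.    ]
```

Request:
step_arm([
  [0.08, 0, 0, 0, 0, 0],
  [0, 0, 0, 0, 0, 0],
])

```text
t: 10.02
eef_pos: [0.591, -0.1267, 0.0398]
tool_rot: [0.707, 0.007, 0.707, -0.007]
contact_force: [-0.2, -0.3, -0.1]
gripper_width: -0.003
```

Request:
step_arm([
  [0.04, 0, 0, 0, 0, 0],
  [0, 0, 0, 0, 0, 0],
])

```text
t: 10.28
eef_pos: [0.5912, -0.1268, 0.0387]
tool_rot: [0.707, 0.008, 0.707, -0.007]
contact_force: [-0.4, 0.2, 4.9]
gripper_width: -0.001
```

Request:
step_arm([
  [0.03, 0, 0, 0, 0, 0],
  [0, 0, 0, 0, 0, 0],
])

```text
t: 10.52
eef_pos: [0.5912, -0.1268, 0.038]
tool_rot: [0.707, 0.008, 0.707, -0.007]
contact_force: [-2.2, 0.6, 9.7]
gripper_width: 0.004
```

Request:
step_arm([
  [-1, 0, 0, 0, 0, 0],
  [-1, 0, 0, 0, 0, 0],
  [0, 0, -0.5, 0, 0, 0],
  [0, 0, 0, 0, 0, 0],
])

```text
t: 11.02
eef_pos: [0.5699, -0.1266, 0.1172]
tool_rot: [0.707, 0.008, 0.707, -0.008]
contact_force: [0.5, 0.1, 0.6]
gripper_width: 0.0
```

```bash
python3 -c "
from h import *
bolts('pics/s9.png')
go([.547,.0747,.12])
"
```

```text
(0.596, 0.074) 42 z80% 0.0689 z60 0.068
(0.594, -0.027) 112 z80% 0.0767 z60 0.0756
(0.5915, -0.1265) 141 z80% 0.0768 z60 0.0758
t 11.07 p [ 0.5706 -0.1264  0.1168] F [-0.47 -0.69 -0.13] w -0.003
shift40 in current tool [-0.078  5.013 -0.696]  in desired tool [-0.079  5.012 -0.7  ]
turn/360 tool [ 0.0001 -0.     -0.    ]
```

View pics/s9.png

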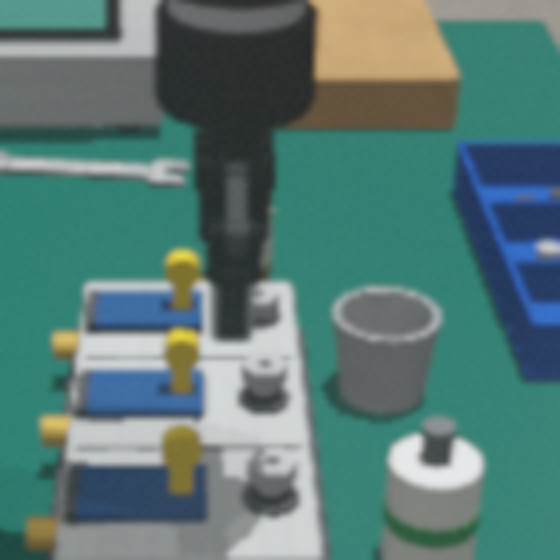

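Request:
step_arm([
  [0, 0.84, -0.12, 0, 0, 0],
  [0, 0.84, -0.12, 0, 0, 0],
  [0, 0.84, -0.12, 0, 0, 0],
  [0, 0.84, -0.12, 0, 0, 0],
  [0, 0.83, -0.12, 0, 0, 0],
  [0, 0.83, -0.1, 0, 0, 0],
  [0, 0, 0, 0, 0, 0],
  [0, 0, 0, 0, 0, 0],
], fingers=-0.4)

```text
t: 12.08
eef_pos: [0.5473, 0.0743, 0.1163]
tool_rot: [0.707, 0.007, 0.707, -0.008]
contact_force: [-0.5, -0.8, -0.9]
gripper_width: 0.7
```

```bash
python3 -c "
from h import *
go([.547,.0747,.031])
im,d=bot.read_camera('side');c=im[80:250,220:390,::-1];cv2.imwrite('pics/s10.png',cv2.resize(c,None,fx=3.5,fy=3.5,interpolation=cv2.INTER_CUBIC))
P=cloud('side',d);m=(abs(P[...,1]-.075)<.06)&(abs(P[...,0]-.547)<.04)&(P[...,2]>.105)
m2=m&(P[...,2]<P[m][:,2].min()+.025);q=P[m2];print(q.min(0),q.max(0))
"
```

```text
t 12.07 p [0.5473 0.0743 0.1163] F [-0.49 -0.81 -0.91] w 0.7
shift40 in current tool [ 2.133  0.011 -0.006]  in desired tool [ 2.133  0.01  -0.007]
turn/360 tool [ 0.0001 -0.0001  0.0001]
[0.53542436 0.02881167 0.15890499] [0.55456106 0.10698171 0.18388923]
```

View pics/s10.png

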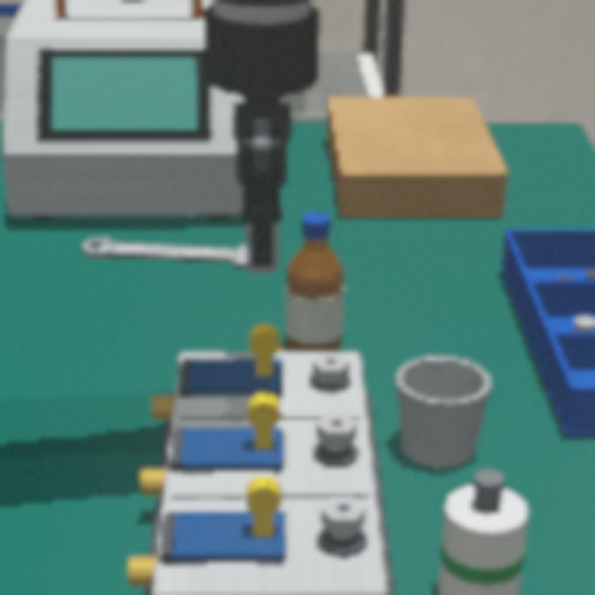

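Gripper centred over the left tab. Descending astride it.

Request:
step_arm([
  [0.6, 0, 0, 0, 0, 0],
  [0.6, 0.01, 0, 0, 0, 0],
  [0.4, 0, 0, 0, 0, 0],
  [0.3, 0, 0, 0, 0, 0],
  [0.2, 0, 0, 0, 0, 0],
  [0, 0, 0, 0, 0, 0],
])

```text
t: 12.88
eef_pos: [0.5469, 0.0752, 0.0325]
tool_rot: [0.707, 0.007, 0.707, -0.008]
contact_force: [-0.1, 0.2, 0.2]
gripper_width: 0.696
```

Request:
step_arm([
  [0, 0, 0, 0, 0, 0],
  [0, 0, 0, 0, 0, 0],
  [0, 0, 0, 0, 0, 0],
  [0, 0, 0, 0, 0, 0],
  [0, 0, 0, 0, 0, 0],
  [0, 0, 0, 0, 0, 0],
], fingers=1, force=40)

```text
t: 13.62
eef_pos: [0.5475, 0.0751, 0.0331]
tool_rot: [0.707, 0.008, 0.707, -0.008]
contact_force: [0.1, -1.4, 4.5]
gripper_width: 0.132
```

```bash
python3 -c "
from h import *
go([.547,.0747,.031])
im,d=bot.read_camera('side');c=im[110:250,230:370,::-1];cv2.imwrite('pics/s11.png',cv2.resize(c,None,fx=4,fy=4,interpolation=cv2.INTER_CUBIC))
"
```

```text
t 13.62 p [0.5475 0.0751 0.0331] F [ 0.05 -1.42  4.48] w 0.132
shift40 in current tool [ 0.053 -0.011 -0.011]  in desired tool [ 0.053 -0.011 -0.011]
turn/360 tool [ 0.0001  0.0001 -0.    ]
```

View pics/s11.png

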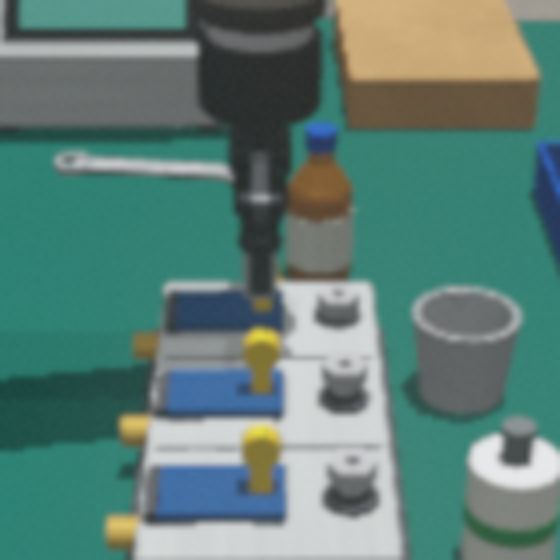

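Request:
step_arm([
  [-0.13, 0, -0.07, 0, 0, 0],
  [-0.11, 0, -0.08, 0, 0, 0],
  [-0.11, 0, -0.1, 0, 0, 0],
  [-0.1, 0, -0.1, 0, 0, 0],
  [0, 0, 0, 0, 0, 0],
], force=40)

```text
t: 14.3
eef_pos: [0.5319, 0.0755, 0.0508]
tool_rot: [0.706, 0.007, 0.708, -0.007]
contact_force: [0.2, -1.7, -5.9]
gripper_width: 0.131
```

```bash
python3 -c "
from h import *
go([.5475-.0141,.075,.0331+.018])
im,d=bot.read_camera('side');c=im[110:250,230:370,::-1];cv2.imwrite('pics/s12.png',cv2.resize(c,None,fx=4,fy=4,interpolation=cv2.INTER_CUBIC))
"
```

```text
t 14.3 p [0.5319 0.0755 0.0508] F [ 0.19 -1.75 -5.92] w 0.131
shift40 in current tool [-0.009 -0.011  0.039]  in desired tool [-0.009 -0.011  0.039]
turn/360 tool [ 0.0002 -0.0003  0.    ]
```

View pics/s12.png

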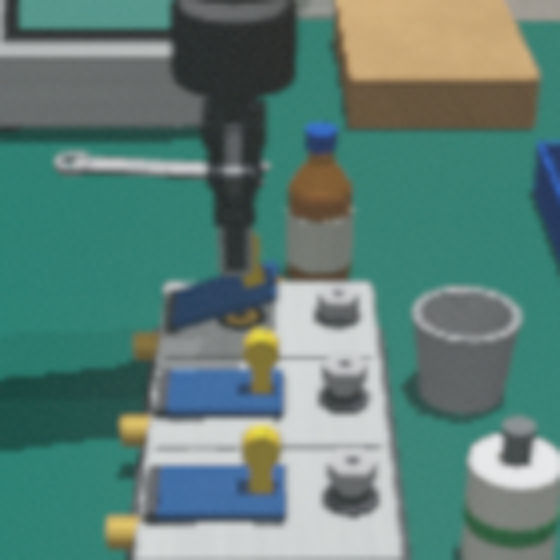

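```bash
python3 -c "
from h import *
im,d=bot.read_camera('side');c=im[150:200,265:325,::-1];cv2.imwrite('pics/s13.png',cv2.resize(c,None,fx=12,fy=12,interpolation=cv2.INTER_NEAREST))
P=cloud('side',d);hsv=cv2.cvtColor(im,cv2.COLOR_RGB2HSV).astype(int)
h,s,v=hsv[...,0],hsv[...,1],hsv[...,2]
near=(abs(P[...,1]-.075)<.05)&(abs(P[...,0]-.53)<.06)
m=(abs(h-24)<9)&(s>110)&near&(P[...,2]>.058)
for r,c in np.argwhere(m):print(r,c,P[r,c].round(3),im[r,c])
m=(abs(h-108)<14)&(s>100)&near&(P[...,2]>.05)
q=P[m];A=np.c_[q[:,0],np.ones(len(q))];k=np.linalg.lstsq(A,q[:,2],rcond=None)[0];print('plate',len(q),np.degrees(np.arctan(k[0])),q[:,0].min(),q[:,0].max(),q[:,2].max())
"
```

```text
177 294 [0.545 0.071 0.088] [113 105  63]
178 293 [0.543 0.071 0.086] [119 109  60]
178 294 [0.545 0.07  0.086] [120 110  52]
179 292 [0.54  0.069 0.084] [120 110  56]
179 293 [0.543 0.072 0.082] [123 112  52]
179 294 [0.545 0.072 0.082] [122 110  49]
179 295 [0.548 0.073 0.082] [112 103  61]
180 292 [0.54  0.071 0.08 ] [118 108  56]
180 293 [0.543 0.071 0.08 ] [117 107  54]
180 294 [0.545 0.07  0.08 ] [113 105  58]
plate 181 17.978782767208973 0.492857026672924 0.5585375748690721 0.08153434157577716
```

View pics/s13.png

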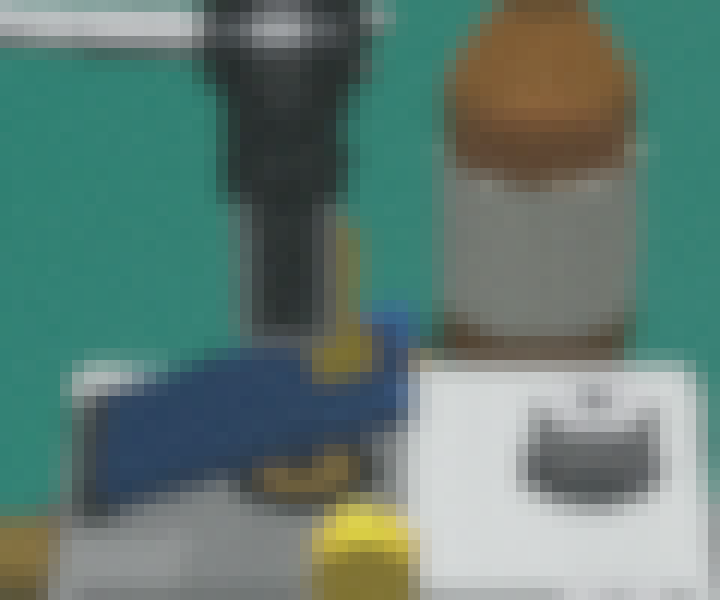

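Request:
step_arm([
  [-0.09, 0, -0.08, 0, 0, 0],
  [-0.08, 0, -0.1, 0, 0, 0],
  [-0.07, 0, -0.12, 0, 0, 0],
  [-0.06, 0, -0.13, 0, 0, 0],
  [0, 0, 0, 0, 0, 0],
])

```text
t: 15.02
eef_pos: [0.515, 0.0759, 0.0628]
tool_rot: [0.707, 0.007, 0.707, -0.007]
contact_force: [-0.7, -2.3, -12.9]
gripper_width: 0.13
```

```bash
cat >> h.py <<'E'
def cap(save):
    o=bot.get_obs();print(o['t'].__round__(2),o['eef_pos'].round(4),o['contact_force'].round(1),round(o['gripper_width'],3))
    im,d=bot.read_camera('side');c=im[130:210,250:330,::-1];cv2.imwrite(save,cv2.resize(c,None,fx=7,fy=7,interpolation=cv2.INTER_NEAREST))
    P=cloud('side',d);hsv=cv2.cvtColor(im,cv2.COLOR_RGB2HSV).astype(int);h,s,v=hsv[...,0],hsv[...,1],hsv[...,2]
    near=(abs(P[...,1]-.075)<.03)&(abs(P[...,0]-.53)<.06)
    m=(abs(h-24)<9)&(s>110)&near&(P[...,2]>.058);q=P[m]
    if len(q):print('yellow',len(q),q.min(0).round(3),q.max(0).round(3))
    m=(abs(h-108)<14)&(s>100)&near&(P[...,2]>.05);q=P[m][:,[0,2]]
    c0=q.mean(0);u=np.linalg.svd(q-c0)[2][0];print('plate',len(q),'tilt',np.degrees(np.arctan2(u[1],u[0])).round(1),q.min(0).round(3),q.max(0).round(3),'tip angle',np.degrees(np.arctan2(q[:,1].max()-.054,q[q[:,1].argmax(),0]-.489)).round(1))
E
python3 -c "
from h import *
cap('pics/s14.png')"
```

```text
15.03 [0.515  0.0759 0.0628] [ -0.7  -2.3 -12.9] 0.13
yellow 25 [0.527 0.068 0.094] [0.535 0.078 0.118]
plate 169 tilt -145.5 [0.491 0.06 ] [0.548 0.1  ] tip angle 39.2
```

View pics/s14.png

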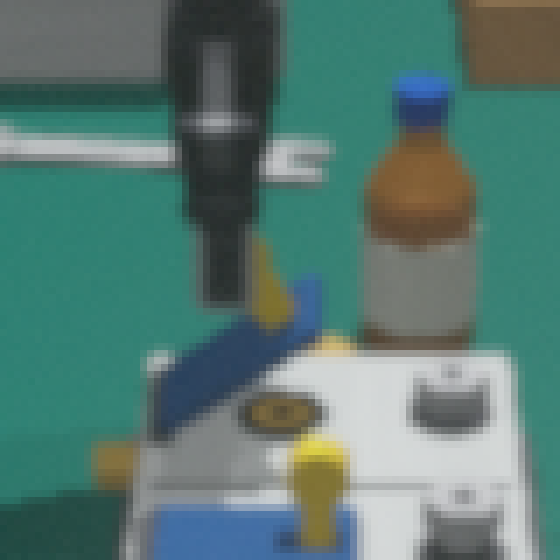

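Request:
step_arm([
  [0.0, 0, -0.1, 0, 0, 0],
  [-0.03, 0, -0.13, 0, 0, 0],
  [-0.03, 0, -0.13, 0, 0, 0],
  [-0.02, 0, -0.14, 0, 0, 0],
  [0, 0, 0, 0, 0, 0],
], force=60)

```text
t: 15.7
eef_pos: [0.4992, 0.0763, 0.0675]
tool_rot: [0.709, 0.008, 0.705, -0.007]
contact_force: [4.4, -3.9, -9.6]
gripper_width: 0.121
```

```bash
python3 -c "
from h import *
cap('pics/s15.png')"
```

```text
15.7 [0.4992 0.0763 0.0675] [ 4.4 -3.9 -9.6] 0.121
yellow 47 [0.51  0.067 0.101] [0.528 0.082 0.129]
plate 148 tilt -134.4 [0.491 0.061] [0.538 0.111] tip angle 51.1
```

View pics/s15.png

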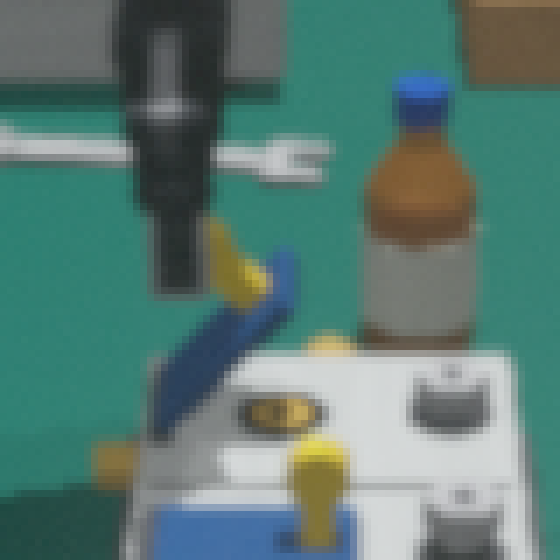

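The cap is at about 45°, but the disc has slipped to the pad edge: the tool stayed vertical, so the disc turned and slid between the pads. I'll lower it gently and regrasp lower. On the next lift I'll tilt the tool along with the cap.

Request:
step_arm([
  [0.06, 0, 0.2, 0, 0, 0],
  [0.06, 0, 0.2, 0, 0, 0],
  [0.1, 0, 0.18, 0, 0, 0],
  [0.14, 0, 0.16, 0, 0, 0],
  [0.16, 0, 0.14, 0, 0, 0],
  [0.16, 0, 0.1, 0, 0, 0],
  [0, 0, 0, 0, 0, 0],
], force=40)

```text
t: 16.62
eef_pos: [0.5413, 0.0754, 0.0422]
tool_rot: [0.711, 0.009, 0.703, -0.007]
contact_force: [5.0, -4.4, 10.4]
gripper_width: 0.127
```

```bash
python3 -c "
from h import *
cap('pics/s16.png')"
```

```text
16.62 [0.5413 0.0754 0.0422] [ 5.  -4.4 10.4] 0.127
yellow 7 [0.543 0.067 0.07 ] [0.55  0.073 0.076]
plate 177 tilt 8.3 [0.493 0.056] [0.558 0.071] tip angle 15.2
```

View pics/s16.png

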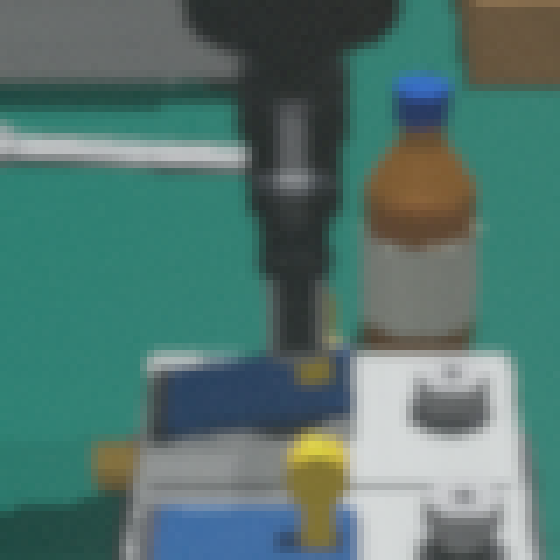

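Cap is nearly shut at about 8°. Opening the fingers a little and re-centring.

Request:
step_arm([
  [0, 0, 0, 0, 0, 0],
  [0, 0, 0, 0, 0, 0],
  [0, 0, 0, 0, 0, 0],
  [0, 0, 0, 0, 0, 0],
], fingers=0)

```text
t: 17.18
eef_pos: [0.5348, 0.0758, 0.0387]
tool_rot: [0.707, 0.007, 0.707, -0.007]
contact_force: [-0.7, 0.9, 1.0]
gripper_width: 0.501
```

```bash
python3 -c "
from h import *
cap('pics/s17.png');go([.5475,.0747,.0285])"
```

```text
17.18 [0.5348 0.0758 0.0387] [-0.7  0.9  1. ] 0.501
yellow 43 [0.545 0.066 0.062] [0.558 0.077 0.098]
plate 154 tilt -0.3 [0.493 0.056] [0.558 0.062] tip angle 29.4
t 17.23 p [0.5348 0.0757 0.0387] F [ 0.2  -0.09 -0.06] w 0.506
shift40 in current tool [ 0.254 -0.02   0.317]  in desired tool [ 0.254 -0.019  0.317]
turn/360 tool [ 0.0002 -0.0001 -0.    ]
```

View pics/s17.png

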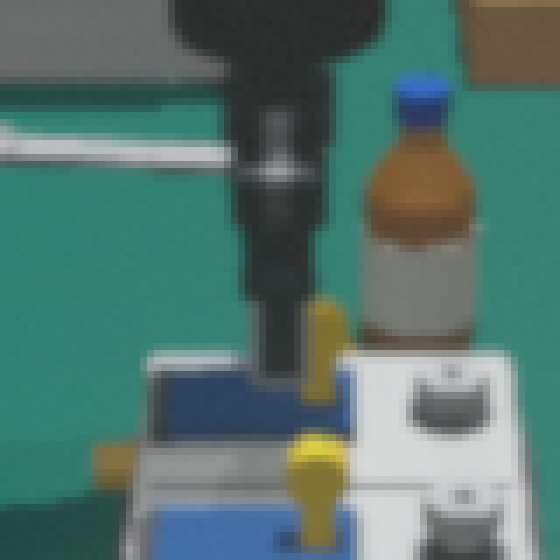

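Request:
step_arm([
  [-0.6, 0, 0.1, 0, 0, 0],
  [-0.6, -0.02, 0.22, 0, 0, 0],
  [0, 0, 0, 0, -0.0185, 0],
  [0, 0, 0, 0, -0.0185, 0],
  [0, 0, 0, 0, -0.0185, 0],
  [0, 0, 0, 0, 0, 0],
  [0, 0, 0, 0, 0, 0],
])

```text
t: 18.1
eef_pos: [0.5489, 0.075, 0.0874]
tool_rot: [0.819, 0.006, 0.574, -0.008]
contact_force: [-0.2, 0.3, 0.8]
gripper_width: 0.501
```

```bash
python3 -c "
from h import *
cap('pics/s18.png');o=bot.get_obs();print(o['eef_pos'],rot(o['tool_rot']).as_matrix().round(3)[:,0],o['q'].round(3))
im,d=bot.read_camera('side');P=cloud('side',d)
m=(P[...,1]>.03)&(P[...,1]<.12)&(abs(P[...,0]-.53)<.07)&(P[...,2]>.103);zm=P[m][:,2].min()
for a in(0,.01,.02,.03,.04):
  q=P[m&(P[...,2]>=zm+a)&(P[...,2]<zm+a+.01)];print(a,q.min(0).round(3),q.max(0).round(3))
pr=proj('side',[o['eef_pos']]);print('eef px',pr)"
```

```text
18.1 [0.5489 0.075  0.0874] [-0.2  0.3  0.8] 0.501
yellow 72 [0.54  0.064 0.062] [0.558 0.081 0.098]
plate 192 tilt -0.1 [0.493 0.057] [0.558 0.062] tip angle 14.3
[0.54947023 0.0748662  0.0875108 ] [ 0.342 -0.007 -0.94 ] [-0.623  0.282  0.346  2.249  0.053  0.295  1.196]
0 [0.521 0.042 0.122] [0.543 0.101 0.132]
0.01 [0.518 0.039 0.133] [0.543 0.1   0.142]
0.02 [0.516 0.039 0.142] [0.541 0.1   0.152]
0.03 [0.514 0.038 0.152] [0.536 0.102 0.161]
0.04 [0.509 0.038 0.162] [0.534 0.106 0.171]
eef px [[295.66358245 176.55440948]]
```

View pics/s18.png

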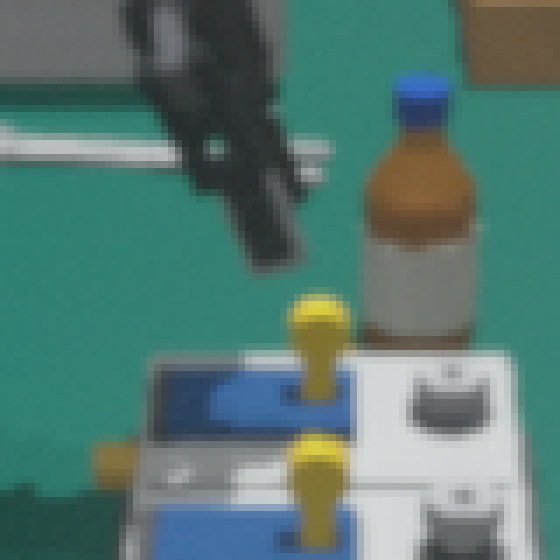

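The offset lies along the tool axis, about 37 mm when shut. Joint 6 is near its limit at 20° of back-tilt, so I'll approach pre-tilted the other way (+35°) and swing through with the cap.

Request:
step_arm([
  [0, 0, 0, 0, 0.0255, 0],
  [0, 0, 0, 0, 0.0255, 0],
  [0, 0, 0, 0, 0.0255, 0],
  [0, 0, 0, 0, 0.0255, 0],
  [0, 0, 0, 0, 0.0255, 0],
  [0, 0, 0, 0, 0.0255, 0],
  [0, 0, 0, 0, 0, 0],
  [0, 0, 0, 0, 0, 0],
])

```text
t: 19.2
eef_pos: [0.5483, 0.0743, 0.0867]
tool_rot: [0.462, 0.01, 0.887, -0.005]
contact_force: [0.3, -0.3, 1.5]
gripper_width: 0.499
```

```bash
python3 -c "
from h import *
cap('pics/s19.png');o=bot.get_obs();print(rot(o['tool_rot']).as_matrix().round(3)[:,0],o['q'].round(3))
go([.5142,.0747,.0375],Rdes(np.radians(35)))"
```

```text
19.2 [0.5483 0.0743 0.0867] [ 0.3 -0.3  1.5] 0.499
yellow 67 [0.54  0.067 0.06 ] [0.558 0.077 0.097]
plate 192 tilt -144.8 [0.493 0.056] [0.589 0.167] tip angle 48.5
[-0.573  0.013 -0.82 ] [-0.277  0.787  0.167  1.45  -0.201  1.525  1.501]
t 19.25 p [0.5482 0.0745 0.0876] F [-0.42  0.24  0.82] w 0.501
shift40 in current tool [ 1.513 -0.014  0.022]  in desired tool [ 1.513 -0.013  0.023]
turn/360 tool [ 0.0002  0.0001 -0.0001]
```

View pics/s19.png

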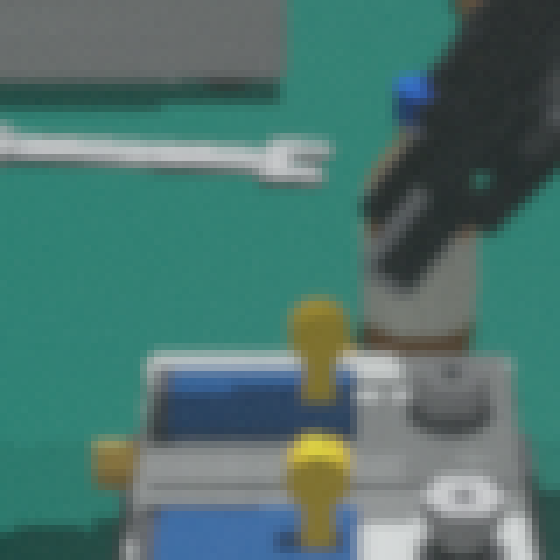

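Request:
step_arm([
  [0.4, 0, 0, 0, 0, 0],
  [0.4, 0, 0.02, 0, 0, 0],
  [0.3, 0, 0, 0, 0, 0],
  [0.25, 0, 0, 0, 0, 0],
  [0.12, 0, 0, 0, 0, 0],
  [0, 0, 0, 0, 0, 0],
])

```text
t: 20.0
eef_pos: [0.5145, 0.0752, 0.0381]
tool_rot: [0.461, 0.009, 0.887, -0.005]
contact_force: [-0.7, -0.2, 0.2]
gripper_width: 0.501
```

```bash
python3 -c "
from h import *
cap('pics/s20.png')
go([.5142,.0747,.0375],Rdes(np.radians(35)))"
```

```text
20.0 [0.5145 0.0752 0.0381] [-0.7 -0.2  0.2] 0.501
yellow 19 [0.537 0.052 0.083] [0.548 0.098 0.107]
plate 153 tilt -0.0 [0.493 0.055] [0.558 0.062] tip angle 22.0
t 20.05 p [0.5149 0.0752 0.0383] F [ 0.37 -0.46 -0.32] w 0.502
shift40 in current tool [ 0.026 -0.013 -0.003]  in desired tool [ 0.026 -0.013 -0.003]
turn/360 tool [ 0.0001 -0.0002  0.0001]
```

View pics/s20.png

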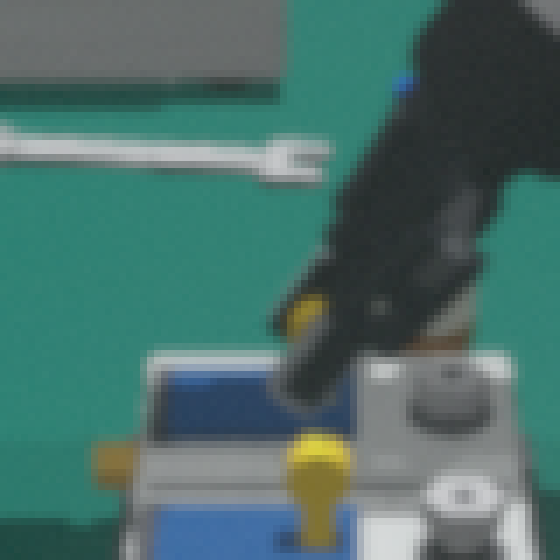

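Request:
step_arm([
  [0, 0, 0, 0, 0, 0],
  [0, 0, 0, 0, 0, 0],
  [0, 0, 0, 0, 0, 0],
  [0, 0, 0, 0, 0, 0],
  [0, 0, 0, 0, 0, 0],
  [0, 0, 0, 0, 0, 0],
], fingers=1, force=60)

```text
t: 20.8
eef_pos: [0.5153, 0.0757, 0.0385]
tool_rot: [0.461, 0.009, 0.887, -0.004]
contact_force: [2.9, 2.8, 3.2]
gripper_width: 0.125
```

```bash
python3 -c "
from h import *
cap('pics/s21.png')
o=bot.get_obs();T=o['eef_pos'];th=np.radians(35)
u=np.array([.489-T[0],.054-T[2]])  # hinge rel T in (X,Z)
# row: rotation first or shift first? shift along tool axes as they stand (before turn) assumed
d=np.radians(5)
for k in range(11):
    t=th-k*d
    tn=lambda k:np.array([.489,.054])+np.array([[np.cos(k*d),-np.sin(k*d)],[np.sin(k*d),np.cos(k*d)]])@(np.array([T[0]-.489,T[2]-.054]))
    dv=tn(k+1)-tn(k)
    ax=np.array([-np.sin(t),-np.cos(t)]);az=np.array([np.cos(t),-np.sin(t)])
    print(k,tn(k).round(4),(dv@ax/.04).round(3),(dv@az/.04).round(3))
"
```

```text
20.8 [0.5153 0.0757 0.0385] [2.9 2.8 3.2] 0.125
plate 183 tilt -126.0 [0.493 0.056] [0.588 0.196] tip angle 55.7
0 [0.5153 0.0385] -0.066 -0.008
1 [0.5165 0.0408] -0.066 -0.008
2 [0.5176 0.0433] -0.066 -0.008
3 [0.5184 0.0458] -0.066 -0.008
4 [0.519  0.0484] -0.066 -0.008
5 [0.5194 0.051 ] -0.066 -0.008
6 [0.5195 0.0537] -0.066 -0.008
7 [0.5194 0.0563] -0.066 -0.008
8 [0.5191 0.059 ] -0.066 -0.008
9 [0.5186 0.0616] -0.066 -0.008
10 [0.5178 0.0641] -0.066 -0.008
```

View pics/s21.png

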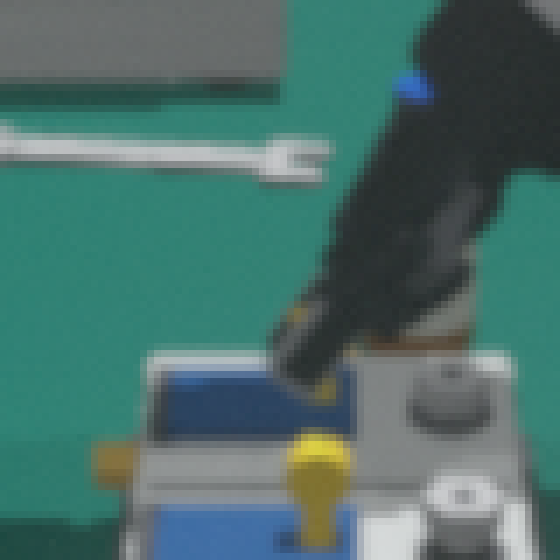

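Request:
step_arm([
  [-0.066, 0, -0.008, 0, -0.0139, 0],
  [-0.066, 0, -0.008, 0, -0.0139, 0],
  [-0.066, 0, -0.008, 0, -0.0139, 0],
  [-0.066, 0, -0.008, 0, -0.0139, 0],
  [0, 0, 0, 0, 0, 0],
])

```text
t: 21.48
eef_pos: [0.5186, 0.0757, 0.0483]
tool_rot: [0.609, 0.008, 0.793, -0.006]
contact_force: [4.4, 4.6, -6.1]
gripper_width: 0.127
```

```bash
python3 -c "
from h import *
cap('pics/s22.png');o=bot.get_obs();print(rot(o['tool_rot']).as_matrix().round(3)[:,0],o['q'].round(3))
go([.519,.0757,.0484],Rdes(np.radians(15)))"
```

```text
21.48 [0.5186 0.0757 0.0483] [ 4.4  4.6 -6.1] 0.127
yellow 6 [0.543 0.067 0.083] [0.545 0.073 0.09 ]
plate 177 tilt -147.9 [0.491 0.058] [0.573 0.182] tip angle 56.7
[-0.259  0.006 -0.966] [-0.347  0.572  0.171  1.83  -0.174  1.01   1.471]
t 21.52 p [0.5188 0.0757 0.0481] F [ 4.02  3.36 -3.87] w 0.13
shift40 in current tool [-0.009  0.001  0.004]  in desired tool [-0.009  0.001  0.004]
turn/360 tool [ 0.0003 -0.     -0.    ]
```

View pics/s22.png

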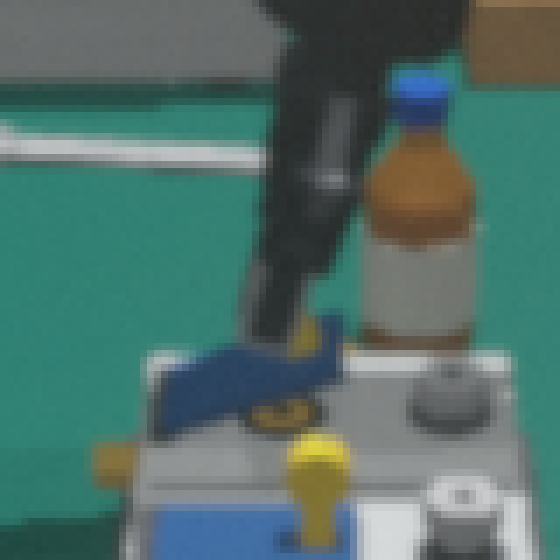

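Request:
step_arm([
  [-0.066, 0, -0.008, 0, -0.0139, 0],
  [-0.066, 0, -0.008, 0, -0.0139, 0],
  [-0.066, 0, -0.008, 0, -0.0139, 0],
  [-0.066, 0, -0.008, 0, -0.0139, 0],
  [0, 0, 0, 0, 0, 0],
])

```text
t: 22.15
eef_pos: [0.5181, 0.0757, 0.0584]
tool_rot: [0.737, 0.007, 0.676, -0.007]
contact_force: [4.1, 4.5, -7.9]
gripper_width: 0.131
```

```bash
sed -i 's/near&(P\[...,2\]>.05);q=P\[m\]/near\&(P[...,2]>.05)\&(v>85)\&(im[...,2].astype(int)-im[...,0]>25);q=P[m]/' h.py; python3 -c "
from h import *
cap('pics/s23.png');o=bot.get_obs();print(rot(o['tool_rot']).as_matrix().round(3)[:,0],o['q'].round(3))
go([.5191,.0757,.059],Rdes(np.radians(-5)))"
```

```text
22.15 [0.5181 0.0757 0.0584] [ 4.1  4.5 -7.9] 0.131
yellow 13 [0.525 0.068 0.101] [0.533 0.077 0.113]
plate 142 tilt -140.3 [0.491 0.061] [0.543 0.106] tip angle 45.4
[ 0.085 -0.002 -0.996] [-0.452  0.376  0.206  2.114 -0.094  0.579  1.364]
t 22.2 p [0.5182 0.0757 0.0583] F [ 3.2   5.47 -5.65] w 0.132
shift40 in current tool [-0.016  0.002  0.023]  in desired tool [-0.016  0.002  0.023]
turn/360 tool [ 0.0003 -0.0003 -0.    ]
```

View pics/s23.png

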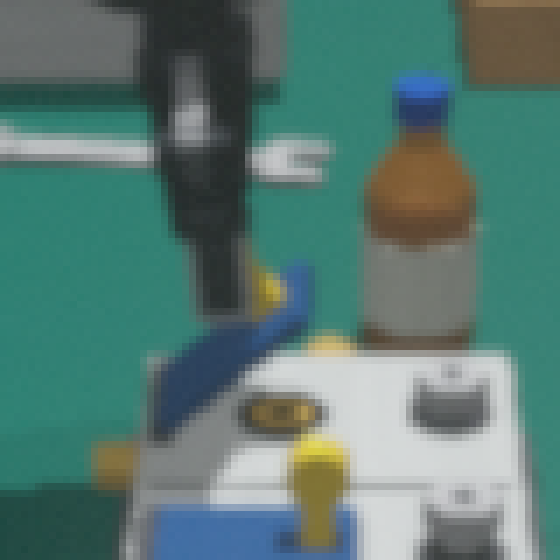

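Request:
step_arm([
  [-0.066, 0, -0.008, 0, -0.0139, 0],
  [-0.066, 0, -0.008, 0, -0.0139, 0],
  [-0.066, 0, -0.008, 0, -0.0139, 0],
  [0, 0, 0, 0, 0, 0],
])

```text
t: 22.7
eef_pos: [0.5148, 0.0757, 0.0654]
tool_rot: [0.818, 0.004, 0.575, -0.008]
contact_force: [4.2, 5.7, -9.9]
gripper_width: 0.129
```

```bash
python3 -c "
from h import *
cap('pics/s24.png');o=bot.get_obs();print(rot(o['tool_rot']).as_matrix().round(3)[:,0],o['q'].round(3))
go([.5178,.0757,.0667],Rdes(np.radians(-20)))"
```

```text
22.7 [0.5148 0.0757 0.0654] [ 4.2  5.7 -9.9] 0.129
yellow 29 [0.503 0.069 0.107] [0.52  0.086 0.128]
plate 120 tilt -126.1 [0.491 0.063] [0.53  0.117] tip angle 60.2
[ 0.337 -0.008 -0.941] [-0.671  0.284  0.365  2.333  0.088  0.22   1.134]
t 22.75 p [0.515  0.0756 0.0653] F [ 2.77  5.39 -7.29] w 0.129
shift40 in current tool [-0.009  0.003  0.078]  in desired tool [-0.009  0.003  0.078]
turn/360 tool [ 0.0006 -0.0008  0.0001]
```

View pics/s24.png

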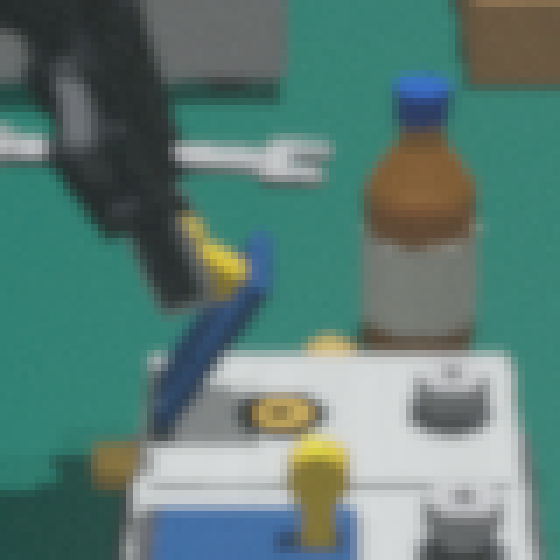

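Request:
step_arm([
  [0, 0, 0, 0, 0, 0],
  [0, 0, 0, 0, 0, 0],
  [0, 0, 0, 0, 0, 0],
  [0, 0, 0, 0, 0, 0],
  [0, 0, 0, 0, 0, 0],
  [0, 0, 0, 0, 0, 0],
])

```text
t: 23.5
eef_pos: [0.5152, 0.0756, 0.0652]
tool_rot: [0.817, 0.005, 0.576, -0.008]
contact_force: [0.6, 5.9, -5.1]
gripper_width: 0.133
```

```bash
python3 -c "
from h import *
cap('pics/s25.png');o=bot.get_obs();print(o['q'].round(3))
im,d=bot.read_camera('side');cv2.imwrite('pics/s26.png',im[...,::-1])
P=cloud('side',d);
for b in BX:
    m=(np.hypot(P[...,0]-b[0],P[...,1]-b[1])<.014)&(P[...,2]>.056)&(P[...,2]<.09);print('bolt',np.percentile(P[m][:,2],60).round(4))
i0=np.load('side0.npz')
for nm,x,y in(('jar',.53,-.245),('filter',.68,-.12),('cup',.686,.06),('flask',.592,.217)):
    f=lambda Q:np.median(Q[(np.hypot(Q[...,0]-x,Q[...,1]-y)<.045)&(Q[...,2]>.02)],0).round(4)
    print(nm,f(cloud('side',i0['d'])),f(P))
"
```

```text
23.5 [0.5152 0.0756 0.0652] [ 0.6  5.9 -5.1] 0.133
yellow 26 [0.505 0.068 0.106] [0.52  0.087 0.125]
plate 123 tilt -126.2 [0.489 0.063] [0.53  0.117] tip angle 60.1
[-0.669  0.284  0.363  2.331  0.087  0.222  1.135]
bolt 0.0675
bolt 0.0759
bolt 0.0758
jar [ 0.5297 -0.2628  0.0597] [ 0.5298 -0.2628  0.0596]
filter [ 0.6791 -0.1352  0.0614] [ 0.6791 -0.135   0.0605]
cup [0.6788 0.0459 0.0458] [0.6786 0.0455 0.046 ]
flask [0.5907 0.2061 0.0655] [0.5906 0.2065 0.0655]
```

View pics/s26.png

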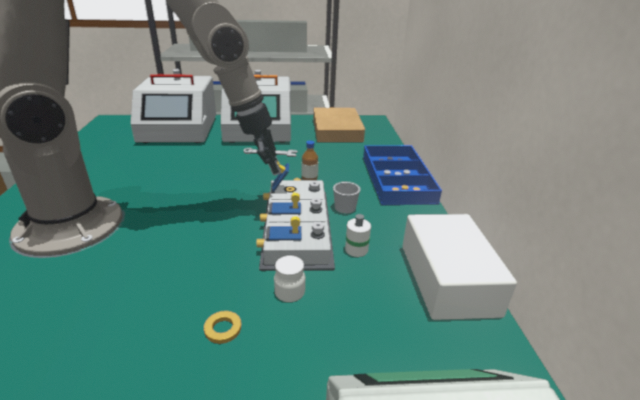

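The picture shows the left cap held open at (280,178), the middle and right caps shut, and the bystanders where they were. The hold is stable at about 54°, so I'm handing in.

```bash
python3 -c "
from station import bot
print(bot.hand_in())"
```

```text
the job is handed in; nothing more can be done
None
```

The loose bolt is the left one. I handed the job in at about 23.6 s with the left cap held open in the fingers at about 54°.

- **Tapping:** I pressed left, then middle, then right, each with about 10–13 N. The left bolt sank 8 mm: its top now measures 0.068 m. The middle and right bolts held at 0.076 m.
- **Lifting:** On my first lift the tool stayed vertical and the tab slipped to the edge of the pads at about 45°. I lowered the cap to about 8° and let go, and it closed the rest of the way by itself. I then gripped it again with the gripper tilted and turned the tool with the cap.
- **Last checks:** The cap angle stayed the same over 0.75 s of holding still, with the grip firm at about 11 mm (60 N). The middle and right caps were shut, and the jar, filter, cup and flask measured within about 1 mm of where they started. I checked the wrench and ring only by eye in the last picture, and they looked unmoved.
- **Disagreement found:** The fingertips are really about 37 mm short of the reported TCP along the tool axis. The camera showed it, and touching the bolts confirmed it, so I corrected for it in every move.
- **Close limit:** Joint 6 ended at 0.22 rad, near its 0.17 rad limit, so I stopped at 54° and went no further.

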